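Ready the kitchen scale

ROBOT

A 6-joint arm with a two-finger parallel gripper is mounted at the origin on a cart in front of the work surface, level with it; the furniture and walls round the work are solid. World frame = base frame: x ahead of the robot, y to its left, z up, the work surface at z = 0. Lengths are in mm, angles in rad, forces in N, time in s.
With the tool pointing down it reaches from about 275 to 1000 mm from the base axis. Payload 8.4 kg.
Tool frame: the origin (TCP) lies on the mounting face of the last link; the fingertips stand 173 mm ahead of it and the grasp point (between the pads) lies 155 mm ahead of it; z points along the fingers, y is the direction in which the jaws open and shut (so a half turn about z gives the same grasp; the last joint's range is limited). The gripper opens to 85 mm and grips with 20 to 120 N. Pads are 22 mm wide; open, the fingers measure 114 mm over their backs; the gripper's body (76 mm by 85 mm) begins 54 mm behind the grasp point. The pads swing forward as they close: fully open they stand 13 mm farther back than shut.
Start: joints at [-1.158, 0.353, 1.633, -0, 1.155, -0.002], TCP at [251.879, -572.002, 404.681] pointing down, gripper open.
Joint ranges: [-2.63, 2.63], [-0.92, 2.1], [0.06, 2.66], [-1.3, 4.44], [0, 2.69], [-3.02, 3.02]. Speed limits (rad/s): [2.22, 2.22, 2.79, 3.14, 3.14, 3.14].

INTERFACE

Orientations are given as [roll, pitch, yaw] about the fixed x, y, z axes, in that order (R = Rz(yaw) Ry(pitch) Rx(roll)).
In Python, from rig import readout, imaging, ticket gives the robot as it stands.
- The arm moves only by the tool step_arm, never from a script. Its argument "deltas" is a list of rows, each an object with "translation": the shift along the tool's x, y, z in cm, a list of three; "rot": the turn, a rotation vector about the tool's x, y, z in rad, a list of three. In form: [{"translation": [x, y, z], "rot": [rx, ry, rz]}, ...]. A call has 1 to 8 rows; each row is the pose to reach, as a shift and turn from the pose commanded when the call began, along the tool's axes at that moment; what a row does not reach only later rows make up. A row lasts 1/8 s, in which the tool goes at most 62.5 mm and 10.7 degrees, less where a joint would pass 70% of its speed; a pose out of reach is approached as far as the arm can. A call with a gripper value outside its range is refused whole. "grip" is the closure in counts, from 0 (fully open) to 255 (shut), set as the call begins (left out, the last holds). The fingers move at their own pace and stop on an object; "squeeze" is the grip in N (left out, the last holds). Time passes only in rows, so rows that repeat a pose let the fingers close. It gives the time, the measured TCP pose, the force and the opening at its end, in the units of the state.
- readout.sense(): the state, without advancing time (a new reading comes with each control period).
- imaging.grab_frame(name): name is "side" or "top" or "wrist"; returns a dict with "image" (384x512x3 uint8, red, green, blue), "camera_matrix" (3x3 intrinsics, pixels), "world_to_cam" (4x4, takes a point from world to camera coordinates). Camera axes: x right, y up, looking along -z (the intrinsics and any distortion apply to the point x, -y, -z); pixel columns grow to the right and rows downward; lengths in mm; the calibration is good to about 2 mm. A picture is of the moment at which its call begins. There is no depth.
- ticket.sign_off(): hands the job in, once; it reports no verdict.
The state is a dict: "clock": time; "qpos": joint angles; "qvel": joint speeds; "joint_efforts": joint torques, N m; "eef_pos": TCP position; "tcp_rot": TCP orientation; "contact_force": force on the tool from outside, world axes, zero at the start; "wrist_torque": the same for the moment, N m; "opening": opening from 0.0 (shut) to 1.0 (fully open).
Only numpy, scipy, OpenCV 4.12 (cv2) and the standard library are available. Lean on these libraries where they do the work, as an engineer would, in place of code of your own. Each camera call takes 0.05 s, during which the arm holds its last target.

TASK

Get the kitchen scale ready to weigh into the orange mug, using only the closed fingertips: press the white-dotted end of the green rocker fully down to switch it on, then the white-dotted end of the blue rocker fully down to set the units, and last press the round red zero key all the way in, keep it in for about two seconds and let go. Leave the yellow rocker as it is, leave the orange mug standing where it is on the pan, and do not disturb the other things on the worktop.

Things in the scene. Friction and masses are not known exactly. Their poses are not given: they have to be found in the camera images.
- scale: fixed white kitchen scale, 300 (x) x 290 (y) x 44 mm. Origin: centre of its underside on the worktop. Its -x side, with the control strip, faces the robot (within about 0.25 rad); +z up. The strip's top is 30 mm above the origin. Four controls stand on it in a row along y, all at x = -0.100, at y = -0.105, -0.035, 0.035 and 0.105; which control is at which place varies. A steel pan (160 x 280 mm, top at 44 mm) is centred at x = 0.065
- power_rocker (a joint): green rocker, a see-saw 62 mm long (along the scale's x) and 30 mm wide; its pivot line runs along the scale's y through its middle. 0 = off: the white-dotted end, nearest the robot, stands up; 0.34 rad = on: that end fully down, its face level. It stays where it is left; friction needs about 2 N at the dot, and it is on when past 0.28
- power_press (a point): centre of the white dot on the green rocker, the point to press straight down; it is on the face of the near end, 22 mm from the rocker's middle, about 55 mm above the worktop when off and 48 mm when on; moves with the rocker
- units_rocker (a joint): blue rocker, same shape and values as the green one
- units_press (a point): centre of the white dot on the blue rocker, as for the green one
- light_rocker (a joint): yellow rocker, same shape and values as the green one; starts at 0 and is to be left there
- light_press (a point): centre of the white dot on the yellow rocker, as for the green one
- zero_key (a joint): round red spring key, 32 mm across; 0 = out, 0.006 m = all the way in, pressed straight down; full travel takes 5 N; springs back when let go
- zero_key_top (a point): centre of the top face of the red key, 52 mm above the worktop when out; its round black housing, 48 mm across, reaches 42 mm
- orange_mug: loose orange mug, 101 mm high, standing empty on the steel pan. Origin: middle of its underside (handle included); z up
- white_mug: loose white mug, 94 mm high, bystander at the right; origin in the middle of its underside
- egg_timer: loose cream egg timer, 66 mm across, 65 mm high, bystander at the right; origin in the middle of its underside
- teaspoon: loose teaspoon with a red handle, 132 mm long, 11 mm high, lying at the right; origin in the middle of its underside
- mill_2: loose small grey and clear mill, 44 mm across, 90 mm high, at the back right; origin in the middle of its underside

How it is judged (in metres and radians):
On the way, in this order (a step that is already met when the one before it is completed fails the run):
1. the green rocker is pressed on (value of joint power_rocker above 0.28 rad), for 0.2 s.
2. then the blue rocker is pressed on (value of joint units_rocker above 0.28 rad), for 0.2 s.
3. then the red key is held in for at least one second (value of joint zero_key above 0.0045 m), for 1 s.
At the end, for the whole second after the job is handed in: green and blue rockers on (past 0.28 rad), yellow rocker still off (under 0.06 rad), red key let go (under 1.5 mm), orange mug upright and at rest within 15 mm of where it stood (value of joint each of power_rocker, units_rocker above 0.28 rad and value of joint light_rocker below 0.06 rad and value of joint zero_key below 0.0015 m and distance of orange_mug from where it was at the start of the episode below 0.015 m and angle between orange_mug's own z axis and vertical below 0.1 rad and linear speed of orange_mug below 0.02 m/s); the robot touches nothing.
It fails at once if the blue rocker is thrown before the green one is on (value of joint units_rocker above 0.17 rad and value of joint power_rocker below 0.25 rad).
It fails at once if the red key is pressed before both rockers are on (value of joint zero_key above 0.003 m and value of joint any of power_rocker, units_rocker below 0.25 rad).
It fails at once if the yellow rocker is thrown (value of joint light_rocker above 0.12 rad).
It fails at once if the orange mug is moved, lifted or tipped (distance of orange_mug from where it was at the start of the episode above 0.02 m or angle between orange_mug's own z axis and vertical above 0.25 rad).
It fails at once if another thing on the worktop is disturbed (distance of any of white_mug, egg_timer, teaspoon, mill_2 from where it was at the start of the episode above 0.03 m).
It also fails if it takes over 45 s, if anything falls off the work surface, if the arm or the gripper's body presses on something with over 40 N, if the wrist force passes 120 N, or if a joint passes its speed limit or range.

## Working session

There is one attempt and no reset: what is moved stays moved. The work goes in short steps, Python scripts to look and compute and a tool call to move; the robot and the scene stay as the last step left them, time stands still between calls to the robot, and variables do not carry over. Pictures are saved under pics/ and viewed, and the job is handed in when it is done.

Besides the shell and the picture viewer there is one more tool, called after "Emit:" as name(argument=value, ...) on one line, values as JSON. step_arm: Moves the arm, as the interface text tells. Its arguments: {"type":"object","properties":{"deltas":{"type":"array","items":{"type":"object","properties":{"translation":{"type":"array","items":{"type":"number"}},"rot":{"type":"array","items":{"type":"number"}}}}},"grip":{"type":"number"},"squeeze":{"type":"number"}},"required":["deltas"]}

```bash
mkdir -p pics
python3 - <<'E'
from rig import readout, imaging
import cv2,pickle
d={}
for n in ("side","top","wrist"):
    f=imaging.grab_frame(n); d[n]=f
    cv2.imwrite(f"pics/{n}0.png",f["image"][:,:,::-1]); print(n,f.keys(),f["camera_matrix"],f["world_to_cam"])
pickle.dump(d,open("f0.pkl","wb"))
print(readout.sense())
E
```

```text
side dict_keys(['image', 'camera_matrix', 'world_to_cam']) [[356.52438553   0.         262.82016491]
 [  0.         356.52438553 189.68163754]
 [  0.           0.           1.        ]] [[ 9.67811991e-01 -2.51156800e-01  1.61310728e-02 -5.61520057e+02]
 [ 1.34489323e-01  5.70290496e-01  8.10358793e-01 -1.10575600e+02]
 [-2.12726519e-01 -7.82105500e-01  5.85711888e-01 -7.98673911e+02]
 [ 0.00000000e+00  0.00000000e+00  0.00000000e+00  1.00000000e+00]]
top dict_keys(['image', 'camera_matrix', 'world_to_cam']) [[454.82656238   0.         257.02751491]
 [  0.         454.82656238 182.56507277]
 [  0.           0.           1.        ]] [[ 8.70105002e-03 -9.99867262e-01  1.37749956e-02 -2.32908891e+01]
 [ 9.85162174e-01  1.09327427e-02  1.71277453e-01 -5.75874117e+02]
 [-1.71405317e-01  1.20803109e-02  9.85126532e-01 -1.19849349e+03]
 [ 0.00000000e+00  0.00000000e+00  0.00000000e+00  1.00000000e+00]]
wrist dict_keys(['image', 'camera_matrix', 'world_to_cam']) [[331.22611863   0.         256.84574001]
 [  0.         331.22611863 193.88132934]
 [  0.           0.           1.        ]] [[ 4
[... 263 characters left out ...]
]
{'clock': 0.15, 'qpos': array([-1.15838441e+00,  3.53534525e-01,  1.63395572e+00,  3.07699421e-06,
        1.15518829e+00, -2.41045598e-03]), 'qvel': array([ 4.72594972e-04, -8.33179772e-04, -2.57754140e-03, -7.45200657e-05,
        4.65104172e-04, -1.93791127e-03]), 'joint_efforts': array([-3.81958007e-04, -6.05638647e+01, -3.42335236e+01, -1.54917789e-04,
        6.15007128e-03,  3.44761382e-06]), 'eef_pos': array([ 251.81830717, -571.83887897,  404.10887771]), 'tcp_rot': array([-3.14050678e+00, -5.43115670e-06,  4.14821123e-01]), 'contact_force': array([-0.63984153,  0.62873599, -0.04035015]), 'wrist_torque': array([-0.03034722, -0.00339624, -0.03414655]), 'opening': 0.9993103228795494}
```

View pics/top0.png

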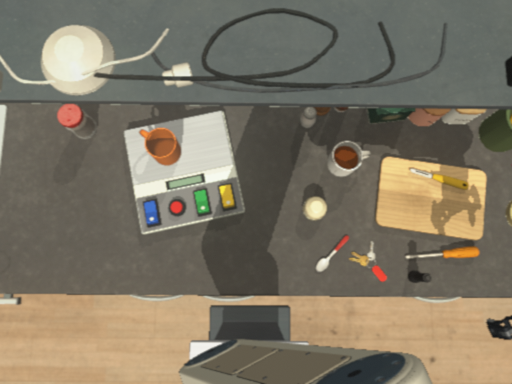

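View pics/side0.png

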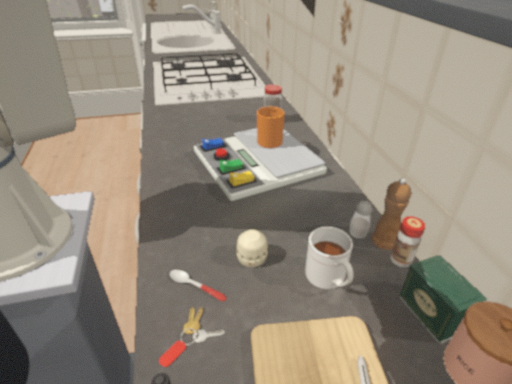

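Top view: the strip shows blue (152,212), red (177,207), green (202,202), yellow (228,196). The mug is at (160,147).

```bash
cat > h.py <<'E'
import numpy as np
def ray(f,u,v,z):
    K=f["camera_matrix"];T=np.array(f["world_to_cam"]);R=T[:3,:3];t=T[:3,3]
    d=np.linalg.inv(K)@[u,v,1]; d=R.T@(d*[1,-1,-1]); c=-R.T@t
    return c+d*(z-c[2])/d[2]
def proj(f,p):
    T=np.array(f["world_to_cam"]);q=T[:3,:3]@np.array(p)+T[:3,3];q=f["camera_matrix"]@(q*[1,-1,-1]);return q[:2]/q[2]
E
python3 - <<'E'
import pickle,cv2,numpy as np
from h import *
d=pickle.load(open("f0.pkl","rb"))
f=d["top"];im=f["image"]
hsv=cv2.cvtColor(im,cv2.COLOR_RGB2HSV)
R={}
for n,lo,hi in (("blue",105,125),("green",55,80),("yellow",20,28),("red",172,180),("red0",0,4)):
    m=cv2.inRange(hsv,(lo,130,60),(hi,255,255)); m[:,:120]=0;m[:,245:]=0;m[:180]=0;m[235:]=0
    k,l,s,c=cv2.connectedComponentsWithStats(m)
    for i in range(1,k):
        if s[i,4]>25: print(n,s[i],c[i],ray(f,*c[i],50).round(1))
cv2.imwrite("pics/top0z.png",cv2.resize(im[100:240,115:250,::-1],None,fx=4.2,fy=4.2,interpolation=cv2.INTER_CUBIC))
f=d["side"];cv2.imwrite("pics/side0z.png",cv2.resize(f["image"][120:200,185:335,::-1],None,fx=5,fy=5,interpolation=cv2.INTER_CUBIC))
E
```

```text
blue [144 201  14  23 223] [150.64125561 211.23766816] [494.1 269.6  50. ]
green [195 190  14  23 206] [201.40291262 200.24757282] [525.5 133.4  50. ]
yellow [219 184  16  24 259] [226.44401544 195.33590734] [539.8  65.5  50. ]
red0 [170 201  13  13 130] [175.95384615 206.75384615] [507.  201.7  50. ]
```

View pics/top0z.png

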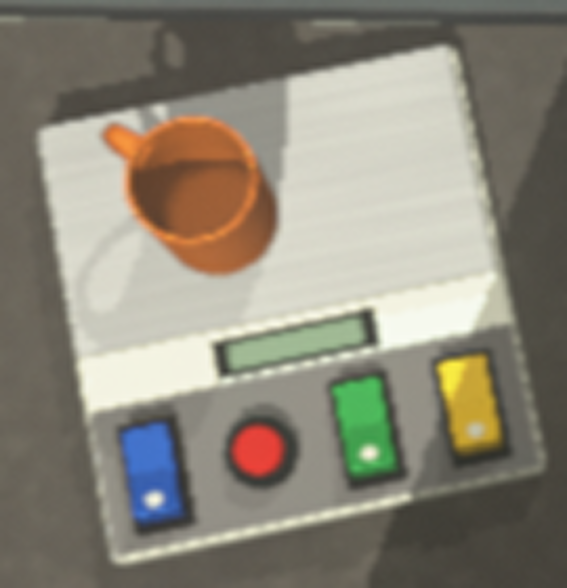

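View pics/side0z.png

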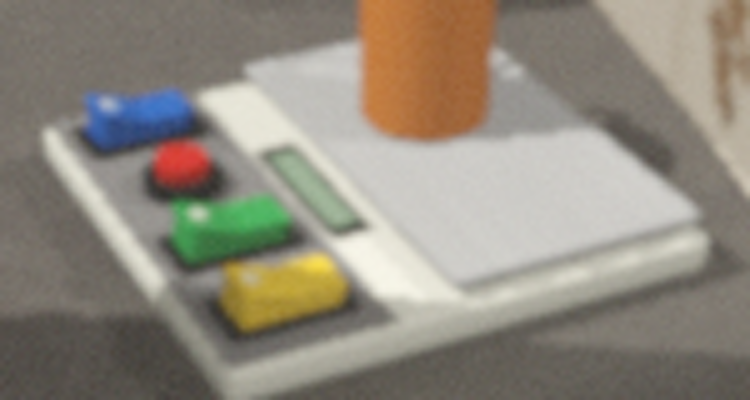

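Run:
```python
import pickle,cv2,numpy as np
from h import *
d=pickle.load(open("f0.pkl","rb"))
f=d["top"];im=f["image"].astype(float)
def dot(f,u,v,r=4):
    im=f["image"].astype(float); ys,xs=np.mgrid[v-r:v+r+1,u-r:u+r+1]
    w=im[v-r:v+r+1,u-r:u+r+1].min(axis=2); w=np.clip(w-np.percentile(w,75),0,None)
    return (xs*w).sum()/w.sum(),(ys*w).sum()/w.sum()
P={}
s=d["side"]
sd={"blue":(207,141),"green":(225,163),"yellow":(235,175)}
for n,u,v in (("blue",151,218),("green",203,207),("yellow",228,202)):
    uv=dot(f,u,v,3);P[n]=ray(f,*uv,55);us=dot(s,*sd[n],2)
    print(n,np.round(uv,1),P[n].round(1),"side seen",np.round(us,1),"pred",proj(s,P[n]).round(1),ray(s,*us,55).round(1))
print("red",ray(f,175.95,206.75,52).round(1),proj(s,ray(f,175.95,206.75,52)))
v=P["blue"]-P["yellow"];print(np.hypot(*v[:2]),np.arctan2(-v[0],v[1]))
```

```text
blue [151.3 218.4] [474.2 265.9  55. ] side seen [206.1 140.3] pred [207.  140.1] [471.4 265.6  55. ]
green [202.4 207.4] [505.4 129.4  55. ] side seen [224.1 162.3] pred [224.8 162. ] [503.3 128.   55. ]
yellow [227.7 201.9] [521.   61.4  55. ] side seen [234.6 175.1] pred [235.1 174.6] [519.1  59.6  55. ]
red [506.8 201.4  52. ] [221.15314942 150.15345187]
209.81709020292675 0.22472562221549935
```

Emit:
step_arm(deltas=[{"translation": [5,-5.3,0],"rot": [0,0,0]},{"translation": [10,-10.5,0],"rot": [0,0,0.05]},{"translation": [15,-16,0],"rot": [0,0,0.1]},{"translation": [20,-21,0],"rot": [0,0,0.15]},{"translation": [26,-27,0],"rot": [0,0,0.19]},{"translation": [26,-27,0],"rot": [0,0,0.19]},{"translation": [26,-27,0],"rot": [0,0,0.19]},{"translation": [26,-27,0],"rot": [0,0,0.19]}], grip=255)

```text
clock: 1.15
eef_pos: [381.1, -220.1, 404.7]
tcp_rot: [3.141, 0.0, 0.226]
contact_force: [0.3, -0.2, 0.6]
opening: -0.002
```

Emit:
step_arm(deltas=[{"translation": [3.3,-5.2,0],"rot": [0,0,0]},{"translation": [6.6,-10.4,0],"rot": [0,0,0]},{"translation": [9.9,-15.6,1],"rot": [0,0,0]},{"translation": [13.2,-20.8,3],"rot": [0,0,0]},{"translation": [16.5,-26,7],"rot": [0,0,0]},{"translation": [19.8,-31.3,11],"rot": [0,0,0]},{"translation": [19.8,-31.3,14.5],"rot": [0,0,0]},{"translation": [19.8,-31.3,14.5],"rot": [0,0,0]}])

```text
clock: 2.15
eef_pos: [503.7, 128.4, 256.3]
tcp_rot: [3.141, 0.007, 0.225]
contact_force: [-0.1, -0.4, -0.6]
opening: 0.002
```

```bash
cat > look.py <<'E'
import sys,cv2,pickle
from rig import readout,imaging
t=sys.argv[1]
s=readout.sense();print(s["clock"],s["eef_pos"].round(1),s["tcp_rot"].round(3),s["contact_force"].round(1))
d={}
for n,(r,c) in {"side":((60,220),(150,350)),"top":((100,260),(110,310)),"wrist":((0,384),(0,512))}.items():
    f=imaging.grab_frame(n);d[n]=f
    g=f["image"][r[0]:r[1],c[0]:c[1],::-1]
    k=560/g.shape[1];cv2.imwrite(f"pics/{n}{t}.png",cv2.resize(g,None,fx=k,fy=k,interpolation=cv2.INTER_CUBIC))
pickle.dump(d,open(f"f{t}.pkl","wb"))
E
python3 look.py 1
```

```text
2.15 [503.7 128.4 256.3] [3.141 0.007 0.225] [-0.1 -0.4 -0.6]
```

View pics/side1.png

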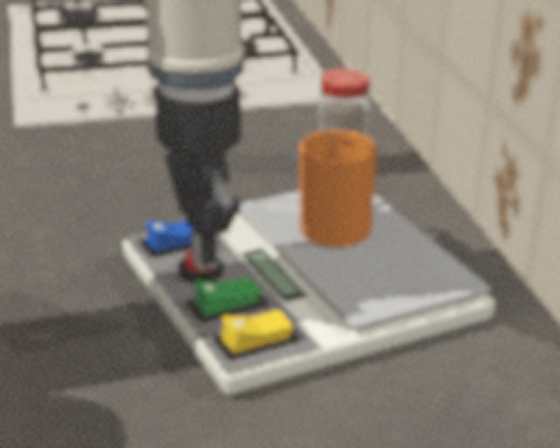

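View pics/wrist1.png

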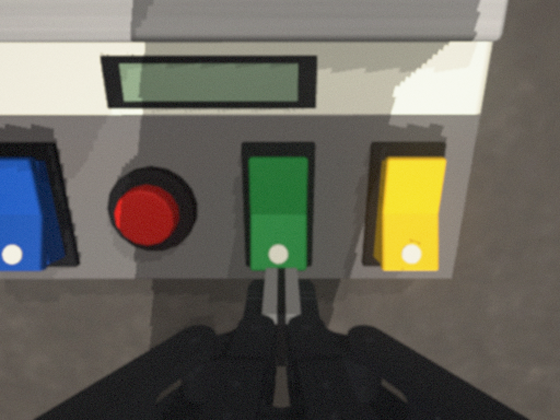

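The side view shows the closed tips above the green rocker. In the wrist view the green dot is at (278,254), in line with the fingers. I'll check the dots from the wrist frame.

Run:
```python
import pickle
from h import *
f=pickle.load(open("f1.pkl","rb"))["wrist"];k=512/560
for n,u,v,z in (("green",278,254,55),("blue",12,254,55),("yellow",411,254,55),("red",147,215,52)): print(n,ray(f,u*k,v*k,z).round(1))
print(proj(f,(503.7,128.4,83.3))/k)
```

```text
green [504.5 128.9  55. ]
blue [473.6 265.8  55. ]
yellow [520.   60.3  55. ]
red [509.8 199.5  52. ]
[278.2691284  282.76816619]
```

Emit:
step_arm(deltas=[{"translation": [0,0,1],"rot": [0,0,0]},{"translation": [0,0,2],"rot": [0,0,0]},{"translation": [0,0,2.7],"rot": [0,0,0]},{"translation": [0,0,3.2],"rot": [0,0,0]},{"translation": [0,0,3.6],"rot": [0,0,0]},{"translation": [0,0,3.9],"rot": [0,0,0]},{"translation": [0,0,3.9],"rot": [0,0,0]}])

```text
clock: 3.18
eef_pos: [504.1, 129.2, 221.7]
tcp_rot: [-3.142, 0.001, 0.225]
contact_force: [-6.7, -1.1, 18.6]
opening: 0.0
```

Emit:
step_arm(deltas=[{"translation": [0,0,0.15],"rot": [0,0,0]},{"translation": [0,0,0.15],"rot": [0,0,0]}])

```text
clock: 3.42
eef_pos: [504.1, 129.2, 221.4]
tcp_rot: [3.142, 0.0, 0.225]
contact_force: [-11.1, -3.8, 35.1]
opening: -0.005
```

Firm stop at the level height. I'll retract and check.

Emit:
step_arm(deltas=[{"translation": [0,0,-1],"rot": [0,0,0]},{"translation": [0,0,-3],"rot": [0,0,0]},{"translation": [0,0,-5],"rot": [0,0,0]},{"translation": [0,0,-5],"rot": [0,0,0]}])

```text
clock: 3.92
eef_pos: [505.0, 129.4, 270.3]
tcp_rot: [-3.142, -0.003, 0.225]
contact_force: [0.6, -0.5, -0.3]
opening: 0.004
```

```bash
python3 look.py 2
```

```text
3.925 [505.  129.4 270.3] [-3.142e+00 -3.000e-03  2.250e-01] [ 0.6 -0.5 -0.3]
```

View pics/side2.png

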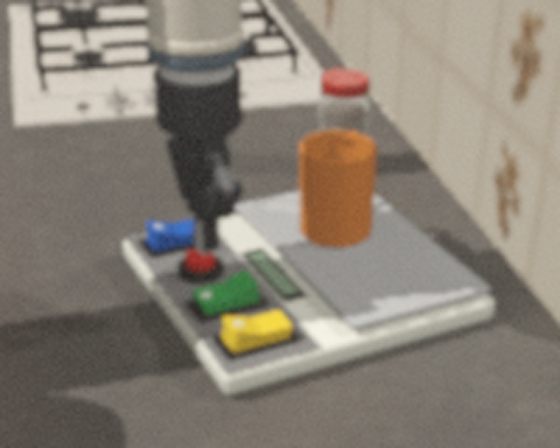

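View pics/wrist2.png

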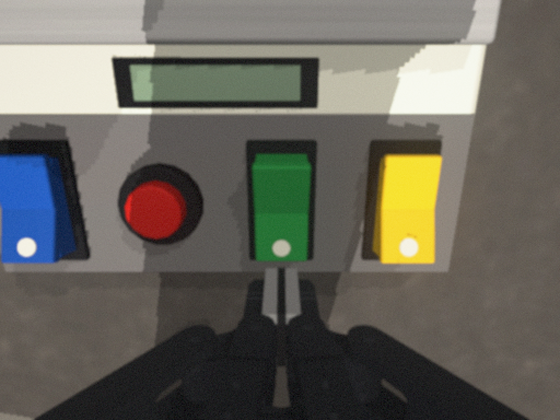

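Green is thrown: its dot end is down and its far end up. Next is blue.

Emit:
step_arm(deltas=[{"translation": [0,-4,0],"rot": [0,0,0]},{"translation": [0,-9,0],"rot": [0,0,0]},{"translation": [0,-14,0],"rot": [0,0,0]},{"translation": [0,-14,0],"rot": [0,0,0]},{"translation": [0,-14,0],"rot": [0,0,0]},{"translation": [0,-14,1],"rot": [0,0,0]}])

```text
clock: 4.82
eef_pos: [473.4, 264.7, 259.0]
tcp_rot: [3.142, -0.001, 0.224]
contact_force: [0.5, -0.4, 0.3]
opening: -0.003
```

Emit:
step_arm(deltas=[{"translation": [0,0,1],"rot": [0,0,0]},{"translation": [0,0,2],"rot": [0,0,0]},{"translation": [0,0,2.8],"rot": [0,0,0]},{"translation": [0,0,3.3],"rot": [0,0,0]},{"translation": [0,0,3.7],"rot": [0,0,0]},{"translation": [0,0,3.9],"rot": [0,0,0]},{"translation": [0,0,4.0],"rot": [0,0,0]},{"translation": [0,0,4.0],"rot": [0,0,0]}])

```text
clock: 5.82
eef_pos: [472.9, 265.6, 221.5]
tcp_rot: [-3.142, 0.0, 0.225]
contact_force: [-9.2, -5.1, 32.5]
opening: 0.002
```

Emit:
step_arm(deltas=[{"translation": [0,0,-1],"rot": [0,0,0]},{"translation": [0,0,-3],"rot": [0,0,0]},{"translation": [0,0,-5],"rot": [0,0,0]},{"translation": [1,3.5,-5],"rot": [0,0,0]},{"translation": [2.1,7.1,-5],"rot": [0,0,0]},{"translation": [2.1,7.1,-5],"rot": [0,0,0]},{"translation": [2.1,7.1,-5],"rot": [0,0,0]}])

```text
clock: 6.7
eef_pos: [509.2, 201.3, 269.1]
tcp_rot: [-3.141, 0.0, 0.224]
contact_force: [-0.8, 0.0, -0.1]
opening: 0.001
```

```bash
python3 look.py 3
```

```text
6.7 [509.2 201.3 269.1] [-3.141  0.     0.224] [-0.8  0.  -0.1]
```

View pics/side3.png

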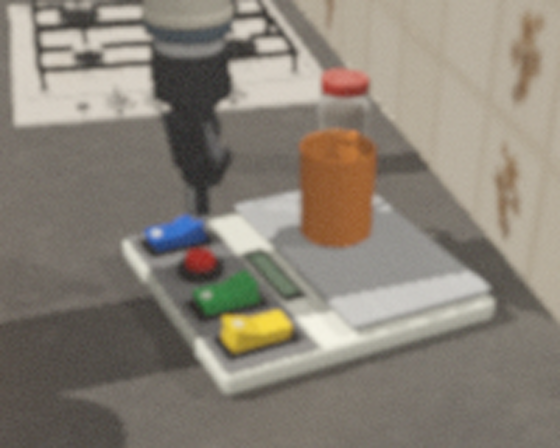

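View pics/wrist3.png

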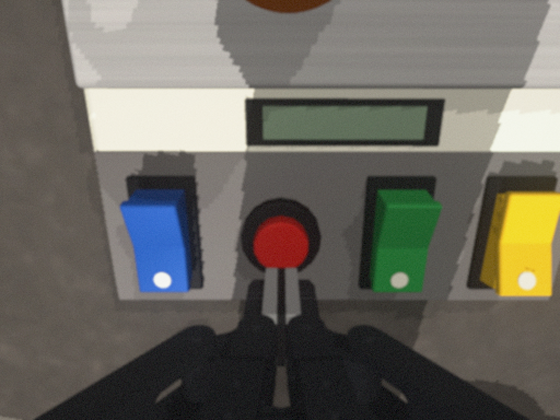

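Blue is thrown as well, with its dot end down. The red key is at wrist (281,244), directly in line with the tips.

Run:
```python
import pickle
from h import *
f=pickle.load(open("f3.pkl","rb"))["wrist"];k=512/560
print(ray(f,281*k,243.5*k,52).round(1))
```

```text
[510.  201.7  52. ]
```

Emit:
step_arm(deltas=[{"translation": [0,0,1],"rot": [0,0,0]},{"translation": [0,0,2.2],"rot": [0,0,0]},{"translation": [0,0,3.2],"rot": [0,0,0]},{"translation": [0,0,3.7],"rot": [0,0,0]},{"translation": [0,0,3.7],"rot": [0,0,0]}])

```text
clock: 7.48
eef_pos: [509.2, 201.0, 231.6]
tcp_rot: [3.141, 0.001, 0.225]
contact_force: [-0.3, -0.5, 0.4]
opening: -0.002
```

Emit:
step_arm(deltas=[{"translation": [0,0,0.5],"rot": [0,0,0]},{"translation": [0,0,0.9],"rot": [0,0,0]},{"translation": [0,0,1.2],"rot": [0,0,0]},{"translation": [0,0,1.4],"rot": [0,0,0]},{"translation": [0,0,1.4],"rot": [0,0,0]}])

```text
clock: 8.1
eef_pos: [509.6, 201.2, 219.3]
tcp_rot: [-3.141, -0.001, 0.225]
contact_force: [-3.2, -1.5, 14.6]
opening: -0.001
```

Bottomed: 14.6 N against 5 N for full travel, at the expected height. I'll hold it, with a slight extra push.

Emit:
step_arm(deltas=[{"translation": [0,0,0.05],"rot": [0,0,0]},{"translation": [0,0,0.05],"rot": [0,0,0]},{"translation": [0,0,0.05],"rot": [0,0,0]},{"translation": [0,0,0.05],"rot": [0,0,0]},{"translation": [0,0,0.05],"rot": [0,0,0]},{"translation": [0,0,0.05],"rot": [0,0,0]},{"translation": [0,0,0.05],"rot": [0,0,0]},{"translation": [0,0,0.05],"rot": [0,0,0]}])

```text
clock: 9.1
eef_pos: [509.6, 201.2, 219.2]
tcp_rot: [-3.141, -0.001, 0.225]
contact_force: [-4.9, -1.9, 20.9]
opening: -0.006
```

Emit:
step_arm(deltas=[{"translation": [0,0,0],"rot": [0,0,0]},{"translation": [0,0,0],"rot": [0,0,0]},{"translation": [0,0,0],"rot": [0,0,0]},{"translation": [0,0,0],"rot": [0,0,0]},{"translation": [0,0,0],"rot": [0,0,0]},{"translation": [0,0,0],"rot": [0,0,0]}])

```text
clock: 9.85
eef_pos: [509.6, 201.2, 219.2]
tcp_rot: [-3.141, -0.001, 0.225]
contact_force: [-3.6, -2.5, 20.8]
opening: 0.002
```

Emit:
step_arm(deltas=[{"translation": [0,0,-1],"rot": [0,0,0]},{"translation": [0,0,-3],"rot": [0,0,0]},{"translation": [0,0,-6],"rot": [0,0,0]},{"translation": [0,0,-9],"rot": [0,0,0]},{"translation": [0,0,-12],"rot": [0,0,0]},{"translation": [0,0,-12],"rot": [0,0,0]},{"translation": [0,0,-12],"rot": [0,0,0]}])

```text
clock: 10.72
eef_pos: [509.0, 200.9, 337.0]
tcp_rot: [3.141, 0.001, 0.225]
contact_force: [-0.4, -0.1, 0.5]
opening: 0.002
```

```bash
python3 look.py 4
python3 - <<'E'
import pickle,cv2,numpy as np
a=pickle.load(open("f0.pkl","rb"));b=pickle.load(open("f4.pkl","rb"))
for n in("side",):
    cv2.imwrite("pics/cmp.png",cv2.resize(np.hstack([a[n]["image"],b[n]["image"]])[:,:,::-1],(800,300)))
    for i in(a,b):
        h=cv2.cvtColor(i[n]["image"],cv2.COLOR_RGB2HSV);m=cv2.inRange(h,(5,150,90),(15,255,255));m[:90]=0;m[160:]=0;m[:,:240]=0;m[:,300:]=0
        ys,xs=np.nonzero(m);print(xs.mean(),ys.mean(),len(xs))
E
```

```text
10.725 [509.  200.9 337. ] [3.141e+00 1.000e-03 2.250e-01] [-0.4 -0.1  0.5]
269.9368658399098 126.29199549041714 887
270.10247747747746 126.31306306306307 888
```

View pics/side4.png

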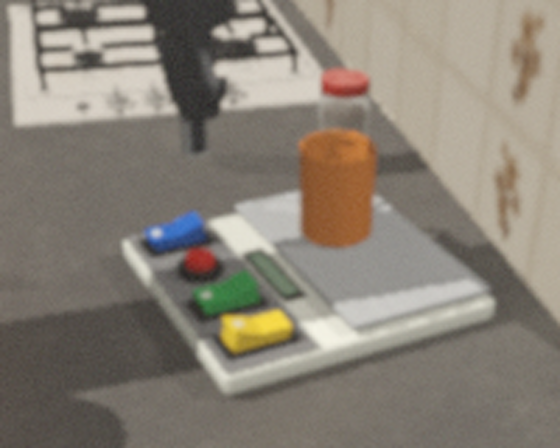

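View pics/wrist4.png

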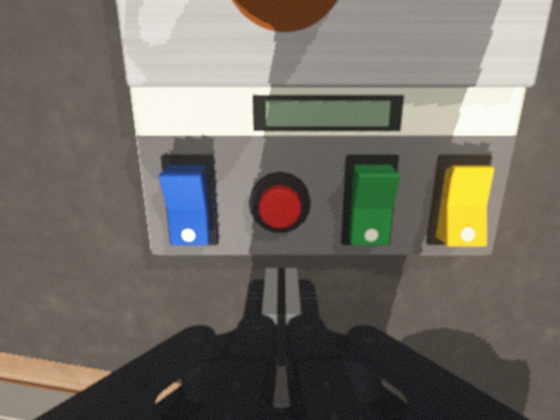

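View pics/cmp.png

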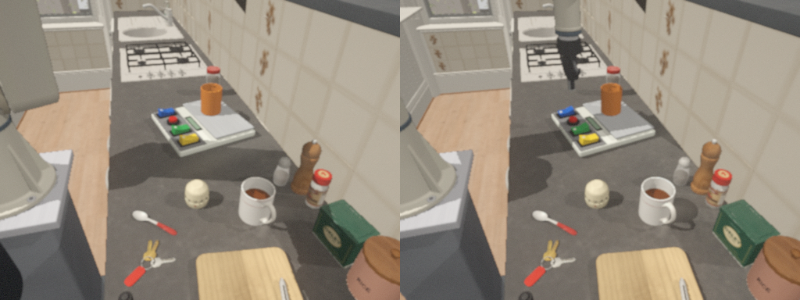

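The final pictures show blue and green with their dot ends down, yellow unchanged, red back out, and the mug and other things unmoved.

```bash
python3 -c "
from rig import ticket
print(ticket.sign_off())"
```

```text
the job is handed in; nothing more can be done
None
```

The scale is set and the job is handed in. With the closed fingertips I pressed the green rocker on, then the blue one. Last I held the red key in for about two seconds and let go. The arm finished at about 10.7 s.

- **Rockers:** both stopped firmly at the level-face height, at about 35 N for green and 32 N for blue. The final side and wrist pictures show both with their dotted ends down.
- **Red key:** it bottomed at the expected height, with the force reading 15–21 N. In the pictures it looks sprung back out.
- **Yellow rocker:** it looks unchanged.
- **Orange mug and other things:** in the side view the mug shifted less than 0.2 px from its starting place. The egg timer, white mug, teaspoon and grey mill look unmoved.
- **Arm:** it is clear of everything, with the fingertips about 160 mm above the worktop and almost no force on the tool.

No check failed or disagreed, but I judged the rockers and key from pictures and contact forces, as their joint values cannot be read directly.

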